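Pile L-shaped levelling plates by turns next to the cold bath

ROBOT

A 6-joint arm with a two-finger parallel gripper is mounted at the origin on the work surface. World frame = base frame: x ahead of the robot, y to its left, z up, the work surface at z = 0. Lengths are in mm, angles in degrees, forces in N, time in s.
With the tool pointing down it reaches from about 400 to 825 mm from the base axis. Payload 7 kg.
Tool frame: the origin (TCP) lies on the centre line of the jaws, within the pads' length; the fingertips stand 8 mm ahead of it and the grasp point (between the pads) lies 11 mm behind it; z points along the fingers, y is the line along which they close (so a half turn about z gives the same grasp; the last joint's range is limited). The gripper opens to 85 mm and grips with 20 to 120 N. Pads are 22 mm wide; open, the fingers measure 114 mm over their backs; the gripper's body (76 mm by 85 mm) begins 54 mm behind the grasp point. The pads swing forward as they close: fully open they stand 13 mm farther back than shut.
Start: joints at [-51.56, 20.546, 0.682, 0, -70.136, -16.507], TCP at [252.098, -626.133, 239.302] pointing down, gripper open.
Joint ranges: [-176.03, 176.03], [-82.01, 121.73], [-58.28, 71.71], [-173.87, 95.51], [-174.79, -0.11], [-173.66, 173.66]. Speed limits (degrees/s): [136.94, 136.94, 172.46, 180, 180, 180].

INTERFACE

Orientations are given as a 3x3 rotation matrix whose columns are the frame's x, y, z axes.
In Python, from plant import arm gives the robot as it stands.
- The arm moves only by the tool arm_command, never from a script. Its argument "series" is a list of rows, each a list of 5 numbers: the shift along the tool's x, y, z scaled (see below), then the turn about the tool's z scaled (see below), then the closure, from 0 (fully open) to 1 (shut). In form: [[tx, ty, tz, spin, grip], ...]. A call has 1 to 12 rows; each row shifts and turns the commanded pose from where the row before left it, along the tool's axes as they then stand; what a row does not reach is not made up. The controller multiplies each number of a shift by 40 mm and each number of a turn by 0.1 rad. A row lasts 1/12 s, in which the tool goes at most 41.7 mm and 7.16 degrees, less where a joint would pass 70% of its speed; a pose out of reach is approached as far as the arm can. A call with a number of a shift or a turn outside -1 to 1 is refused whole. A call with a gripper value outside its range is refused whole. The fingers move at their own pace and stop on an object; the grip force is fixed at half the most. Time passes only in rows, so rows that do not move let the fingers close. It gives the time, the measured TCP pose, the force, the opening and the grip force at its end, in the units of the state.
- arm.get_state(): the state, without advancing time (a new reading comes with each control period).
- arm.camera(name): name is "scene" or "top" or "wrist"; returns a dict with "img" (400x640x3 uint8, red, green, blue), "depth" (400x640 float32, mm along the optical axis (not along the pixel's ray), 0 where there is no reading), "K" (3x3 intrinsics, pixels), "position" and "attitude" of the camera in the world. Camera axes: x right, y up, looking along -z (the intrinsics and any distortion apply to the point x, -y, -z); pixel columns grow to the right and rows downward; lengths in mm; the calibration is good to about 2 mm. The wrist camera is an equidistant fisheye: a pixel r from the principal point sees the ray r / f radians off the axis. A picture is of the moment at which its call begins.
- arm.close_job(): hands the job in; it is judged then, once.
Trained networks look in the newest picture that a camera, given by its name, has taken for a name from the list of things; names that differ only in an ending like _2 or _b are one class to them, and where a whole thing is asked for, a point or a joint stands for the part that bears it (a point fixed in the world has none). Each returns a list of dicts, best first, with "conf" (0 to 1); they miss things now and then, are a little off and sometimes report something else, mostly with a low value. They report only what shows in the picture. A call takes as long as a camera call. They do not tell look-alikes from the thing itself.
- arm.trace(thing, camera): "region" (400x640 bool, what is visible of it) and "box" ([centre column, centre row, width, height] in pixels, round what is visible of it).
- arm.spot_point(thing, camera): "point" ([column, row] in pixels: a listed point, or the origin of a listed thing).
The state is a dict: "clock": time; "joint_pos": joint angles; "qd": joint speeds; "effort": joint torques, N m; "ee_pos": TCP position; "ee_rot": TCP orientation; "ft_force": force on the tool from outside, world axes, zero at the start; "torque": the same for the moment, N m; "width": opening from 0.0 (shut) to 1.0 (fully open); "finger_force": force on a finger pad.
Only numpy, scipy, OpenCV 4.12 (cv2) and the standard library are available. Lean on these libraries where they do the work, as an engineer would, in place of code of your own. Each camera call takes 0.05 s, during which the arm holds its last target. There are 200 camera calls.

TASK

Build a three-high levelling pile on the white L-shaped plate that lies on the blue board. Lay the large green L-plate flat on it, turned half round so that the two together outline a square and the outer edges are flush; then lay the other white L-plate flat on top, pointing the same way as the bottom one and flush with it. Leave the bottom plate where it lies and leave the small green L alone.

Things in the scene. Friction and masses are not known exactly. Their poses are not given: they have to be found in the camera images.
- white_low: bottom plate: flat white L, arms 100 mm long outside, 38 wide, 20 thick, 0.33 kg, three dark dots on top. Origin: underside, centre of the 38 x 38 elbow square. z up; arms along +x and +y, each ending 81 mm from the origin, inner and outer faces 19 mm from the arm's centreline. Lies loose on a fixed blue-topped board 240 x 240 mm, 12 high.
- green: large flat green L-plate. Same size, weight (roughly), origin and axes as white_low. Lies loose on the table to one side of the board. Flush on the bottom plate, its origin is at x 62, y 62, z 20 mm in the bottom plate's axes, its arms pointing the reverse way to the bottom plate's; they overlap in the 38 x 38 mm squares at the arm ends.
- white_top: flat white L-plate. Same size, weight (roughly), origin and axes as white_low. Lies loose on the table to the other side of the board. Flush on the pile, its origin is 40 mm straight above the bottom plate's and its arms point the same way.
- small_green: bystander: small flat green L, arms 56 mm long, 22 wide, 12 thick, loose on the table beyond the plates. Origin: underside, centre of its 22 x 22 elbow square; arms along +x and +y. Also beyond the plates: a steel knob cap (42 mm across, 40 high) and a brown bottle (52 mm across, 105 high).
Mind the look-alikes: they are no part of the job. Leave any purple, red or yellow look-alike of the white_top alone.

How it is judged (in metres and radians):
On the way:
1. the large green plate lies released on the bottom white plate, turned half round, edges flush (x of green in the frame of white_low between 0.047 and 0.077 m and y of green in the frame of white_low between 0.047 and 0.077 m and z of green in the frame of white_low between 0.015 and 0.025 m and angle between green's own z axis and vertical below 0.1 rad and angle between the x axis of green and the x axis of white_low, either way round below 0.2 rad and contact force between the fingers and green below 0.3 N and linear speed of green below 0.02 m/s and angular speed of green below 0.1 rad/s), for 0.2 s.
At the end, for the whole second after the job is handed in: Green lies on the bottom white plate turned half round, the other white on top pointing like the bottom one; each within 15 mm per axis of flush, 11 degrees in direction, 5 mm in height, 5 degrees of level, released and at rest; the bottom plate is flat and within 25 mm of its start (all of step 1 and x of white_top in the frame of white_low between -0.015 and 0.015 m and y of white_top in the frame of white_low between -0.015 and 0.015 m and z of white_top in the frame of white_low between 0.035 and 0.045 m and angle between each of white_top, white_low's own z axis and vertical below 0.1 rad and angle between the x axis of white_top and the x axis of white_low, either way round below 0.2 rad and contact force between the fingers and white_top below 0.3 N and linear speed of white_top below 0.02 m/s and angular speed of white_top below 0.1 rad/s and distance of white_low from where it was at the start of the episode below 0.025 m); the robot touches nothing.
It fails at once if the small green L is moved more than 20 mm (distance of small_green from where it was at the start of the episode above 0.02 m).
It also fails if it takes over 61 s, if anything falls off the work surface, if the arm or the gripper's body presses on something with over 40 N, if the wrist force passes 120 N, or if a joint passes its speed limit or range.

## Working session

There is one attempt and no reset: what is moved stays moved. The work goes in short steps, Python scripts to look and compute and a tool call to move; the robot and the scene stay as the last step left them, time stands still between calls to the robot, and variables do not carry over. Pictures are saved under pics/ and viewed, at most 10 in all, crops included, and the job is handed in when it is done.

Besides the shell and the picture viewer there is one more tool, called by a JSON object that holds its "op" and its "data", one argument or row to a line. arm_command: Moves the arm, as the interface text tells. Shifts and turns lie within -1 to 1; 1 stands for 40 mm of shift or 0.1 rad of turn. Its arguments: {"type":"object","properties":{"series":{"type":"array","items":{"type":"array","items":{"type":"number"}}}},"required":["series"]}

```bash
ls; mkdir -p pics
python3 - <<'E'
from plant import arm
import cv2, numpy as np
s=arm.get_state(); print(s['clock'],s['ee_pos'],np.round(s['ee_rot'],3).tolist(),s['width'])
ims=[]
for c in ['top','scene']:
    d=arm.camera(c); ims.append(d['img']); print(c,d['K'].tolist() if hasattr(d['K'],'tolist') else d['K'],d['position'],np.round(d['attitude'],3).tolist(),[k for k in d])
    np.savez(f'{c}.npz',**{k:d[k] for k in ['img','depth','K','position','attitude']})
    for n in ['white_low','green','white_top','small_green']:
        for r in arm.trace(n,c)[:4]: print(c,n,round(r['conf'],2),np.round(r['box']),r['region'].sum())
cv2.imwrite('pics/top.png',ims[0][...,::-1]); cv2.imwrite('pics/scene.png',ims[1][...,::-1])
E
```

```text
pics
0.0 [ 251.9233802  -625.72570328  238.37103063] [[-0.928, -0.373, -0.001], [-0.373, 0.928, 0.001], [0.0, 0.002, -1.0]] 1.000788049456454
top [[520.395882843389, 0.0, 318.73098854344016], [0.0, 520.395882843389, 201.17686442565807], [0.0, 0.0, 1.0]] [ 428.07746793   61.80854763 1263.89594427] [[0.021, 0.997, -0.078], [-1.0, 0.021, -0.006], [-0.004, 0.078, 0.997]] ['img', 'depth', 'K', 'position', 'attitude']
top white_low 0.78 [329. 172.  41.  48.] 1096
top white_low 0.46 [225. 210.  46.  49.] 1126
top green 0.9 [473. 236.  59.  46.] 1204
top white_top 0.85 [225. 209.  46.  47.] 1164
top white_top 0.77 [247. 286.  42.  49.] 1137
top white_top 0.62 [151. 200.  52.  45.] 1168
top white_top 0.58 [173. 276.  46.  53.] 1207
top small_green 0.69 [460. 138.  20.  27.] 366
scene [[445.1019710542707, 0.0, 315.9610894495358], [0.0, 445.1019710542707, 204.7828699459647], [0.0, 0.0, 1.0]] [941.91512447 883.83728819 707.05746195] [[-0.881, -0.271, 0.387], [0.472, -0.506, 0.722], [0.001, 0.819, 0.574]] ['img', 'depth', 'K', 'position', 'attitude']
scene white_low 0.87 [285. 220.  55.  28.] 928
scene green 0.78 [273. 157.  34.  26.] 512
scene white_top 0.96 [409. 240.  47.  37.] 974
scene white_top 0.9 [368. 274.  45.  44.] 1274
scene white_top 0.57 [406. 336.  54.  64.] 1767
scene white_top 0.55 [463. 282.  60.  41.] 1255
scene small_green 0.66 [209. 174.  27.   9.] 158
```

View pics/top.png

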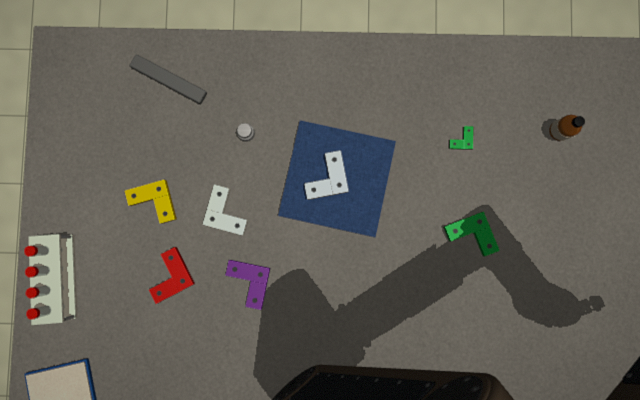

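View pics/scene.png

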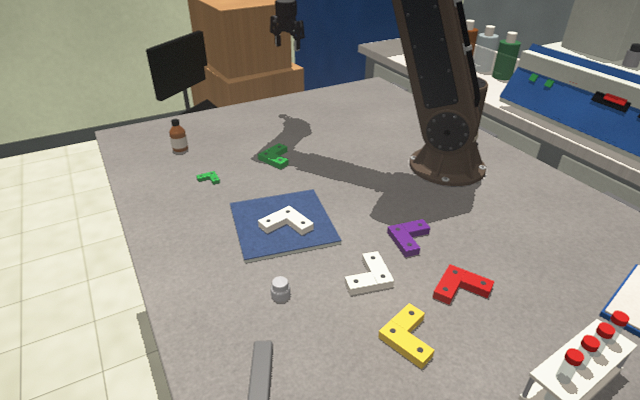

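The top view shows the white bottom plate on the blue board at (329,172), the white_top candidate at (225,209), which is the only other white L, and the big green at (473,236), partly in shadow. The small green is at (460,138). Next I fit the L poses.

```bash
cat > fit.py <<'E'
import numpy as np, cv2
from scipy.optimize import minimize
L=np.array([[-19,-19],[81,-19],[81,19],[19,19],[19,81],[-19,81]],float)
def proj(P,d):
    p=(P-d['position'])@d['attitude']; return np.c_[p[:,0]/-p[:,2],p[:,1]/p[:,2]]*d['K'][0,0]+d['K'][:2,2]
def poly(x,y,a,z):
    c,s=np.cos(a),np.sin(a); return np.c_[L@np.array([[c,s],[-s,c]])+[x,y],np.full(6,z)]
S=6
def render(p,z,d,o,sh):
    m=np.zeros((sh[0]*S,sh[1]*S),np.uint8)
    f=lambda z:np.round(((proj(poly(*p,z),d)+.5-o)*S-.5)*16).astype(np.int32)
    a,b=f(z),f(z+20)
    for q in [a,b]+[np.array([a[i],a[i-1],b[i-1],b[i]]) for i in range(6)]: cv2.fillPoly(m,[q],1,shift=4)
    return cv2.resize(m.astype(np.float32),(sh[1],sh[0]),interpolation=cv2.INTER_AREA)
def mask(d,kind,c,w=45):
    x0,y0=max(int(c[0])-w,0),max(int(c[1])-w,0); I=d['img'][y0:y0+2*w,x0:x0+2*w].astype(int)
    r,g,b=I[...,0],I[...,1],I[...,2]
    m=(I.min(2)>135)&(I.max(2)-I.min(2)<45) if kind=='w' else (g>1.6*r)&(g>1.4*b)&(g>40)
    n,l,st,ce=cv2.connectedComponentsWithStats(m.astype(np.uint8))
    k=1+np.argmin([np.hypot(*(ce[i]-[c[0]-x0,c[1]-y0]))+(1e3 if st[i,4]<200 else 0) for i in range(1,n)])
    cs,_=cv2.findContours((l==k).astype(np.uint8),cv2.RETR_EXTERNAL,cv2.CHAIN_APPROX_NONE)
    o=np.zeros(m.shape,np.uint8); cv2.drawContours(o,cs,-1,1,-1); return o.astype(np.float32),np.array([x0,y0])
def ground(c,z,d):
    v=d['attitude']@np.array([(c[0]-d['K'][0,2])/d['K'][0,0],-(c[1]-d['K'][1,2])/d['K'][0,0],-1]); 
    return d['position']+v*(z-d['position'][2])/v[2]
def fit(d,kind,c,z,w=45):
    m,o=mask(d,kind,c,w); ys,xs=np.nonzero(m); g=ground((xs.mean()+o[0],ys.mean()+o[1]),z+15,d)[:2]
    cost=lambda p:np.abs(cv2.GaussianBlur(render(p,z,d,o,m.shape)-m,(0,0),.7)).sum()
    best=None
    for a in np.arange(8)*np.pi/4:
        c_,s_=np.cos(a),np.sin(a); st=np.r_[g-19.1*np.array([c_-s_,s_+c_]),a]
        r=minimize(cost,st,method='Nelder-Mead',options=dict(initial_simplex=st+np.array([[0,0,0],[8,0,0],[0,8,0],[0,0,.3]]),xatol=.02,fatol=.05))
        if best is None or r.fun<best.fun: best=r
    return np.r_[best.x[:2],np.degrees(best.x[2])%360],best.fun/m.sum()
E
cat > m.py <<'E'
from fit import *
for n,C in dict(top=[(329,172),(225,209),(473,236)],scene=[(285,220),(368,274),(273,157)]).items():
    d=dict(np.load(n+'.npz'))
    for nm,k,c,z in zip(['low','wtop','green'],'wwg',C,[12,0,0]): print(n,nm,*[np.round(v,2) for v in fit(d,k,c,z)])
E
python3 m.py; python3 -c "
import numpy as np
from fit import *
d=dict(np.load('top.npz'))
for c in [(335,172),(212,205),(484,225),(360,140),(400,160)]:
  z=d['depth'][c[1],c[0]];K=d['K'];p=np.array([(c[0]-K[0,2])/K[0,0]*z,-(c[1]-K[1,2])/K[0,0]*z,-z]);print(np.round(d['attitude']@p+d['position'],1))"
```

```text
top low [565.97  21.93  11.95] 0.05
top wtop [479.22 326.14 255.97] 0.08
top green [ 485.5  -315.36  112.46] 0.03
scene low [557.96  13.45   7.73] 0.39
scene wtop [544.09 329.43  14.06] 0.78
scene green [ 483.8  -313.22  111.38] 0.1
[595.4  31.4  28.2]
[510.7 324.6  20.2]
[ 476.6 -326.8   19.2]
[677.1 -28.3  13.2]
[ 6.321e+02 -1.278e+02  5.000e-01]
```

{"op": "arm_command", "data": {
  "series": [
    [-0.74, 0.5, 0.3, 0, 0],
    [-0.74, 0.5, 0.3, 0, 0],
    [-0.74, 0.5, 0.3, 0, 0],
    [-0.74, 0.5, 0.3, 0, 0],
    [-0.74, 0.5, 0.3, 0, 0],
    [-0.74, 0.5, 0.3, 0, 0],
    [-0.74, 0.5, 0.3, 0, 0],
    [-0.74, 0.5, 0.3, 0, 0],
    [-0.74, 0.5, 0.3, 0, 0],
    [-0.74, 0.5, 0.3, 0, 0],
    [0, 0, 0, 0, 0],
    [0, 0, 0, 0, 0]
  ]
}}

```text
clock: 1.5
ee_pos: [452.8, -328.4, 118.8]
ee_rot: [[-0.926, -0.377, -0.001], [-0.377, 0.926, 0.0], [0.001, 0.001, -1.0]]
ft_force: [-0.2, 0.3, -0.5]
width: 1.003
finger_force: 0.0
```

```bash
cat > go.py <<'E'
import sys,numpy as np
from plant import arm
def go(x,y,z,yaw):
    """shift in tool-axis units and turn to reach TCP x,y,z with tool y axis at yaw (deg)"""
    s=arm.get_state(); R=np.array(s['ee_rot']); d=R.T@(np.array([x,y,z])-s['ee_pos'])/40
    cur=np.degrees(np.arctan2(R[1,1],R[0,1])); sp=-np.radians((yaw-cur+180)%360-180)/.1
    print('clock',round(s['clock'],2),'pos',np.round(s['ee_pos'],1),'yaw',round(cur,1),'tilt',round(R[2,2],4),'q',np.round(s['joint_pos'],1),'F',np.round(s['ft_force'],1),'w',round(s['width'],3),round(s['finger_force'] if np.ndim(s['finger_force'])==0 else max(s['finger_force']),1))
    print('shift',np.round(d,2),'norm',round(np.linalg.norm(d),2),'spin',round(sp,2))
if __name__=='__main__': go(*map(float,sys.argv[1:]))
E
python3 go.py 452.2 -329.1 11 112.5
python3 - <<'E'
from plant import arm
import cv2
from fit import *
d=arm.camera('top'); print(fit(d,'g',(473,236),0))
d=arm.camera('wrist'); print(d['K'].tolist(),d['position'],np.round(d['attitude'],3).tolist())
cv2.imwrite('pics/w1.png',d['img'][...,::-1])
E
```

```text
clock 1.5 pos [ 452.8 -328.4  118.8] yaw 112.1 tilt -1.0 q [-15.9  16.1 -23.1  -0.  -50.9 -52. ] F [-0.2  0.3 -0.5] w 1.003 0.0
shift [ 0.02 -0.01  2.7 ] norm 2.7 spin -0.06
(array([ 322.90345449, -421.00323087,  235.94619755]), np.float64(1.0))
[[309.70691628693146, 0.0, 317.185655977122], [0.0, 309.70691628693146, 199.94577666604533], [0.0, 0.0, 1.0]] [ 375.3513771  -360.58594476  252.9211323 ] [[-0.375, -0.877, -0.3], [0.927, -0.355, -0.121], [-0.0, -0.323, 0.946]]
```

View pics/w1.png

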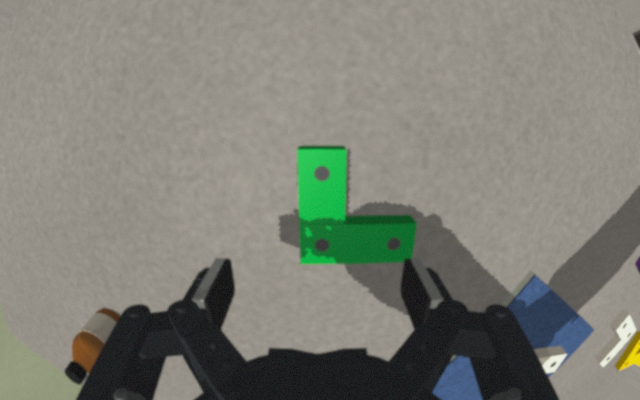

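The wrist view shows the green L under the open gripper. The arm to grip spans columns 300–347 and rows 147–216, and the fingers sit around column 320. I fit it with the fisheye model to check position along the arm.

```bash
cat >> fit.py <<'E'
def proj(P,d):
    p=(P-d['position'])@d['attitude']; u=np.c_[p[:,0],-p[:,1]]; f=d['K'][0,0]
    if d.get('fish'):
        r=np.linalg.norm(u,axis=1); return u*(np.arctan2(r,-p[:,2])/r)[:,None]*f+d['K'][:2,2]
    return u/-p[:,2:]*f+d['K'][:2,2]
def wfit(d,kind,c,z,st,w=110):
    d['fish']=True; m,o=mask(d,kind,c,w); st=np.r_[st[:2],np.radians(st[2])]
    cost=lambda p:np.abs(render(p,z,d,o,m.shape)-m).sum()
    r=minimize(cost,st,method='Nelder-Mead',options=dict(initial_simplex=st+np.array([[0,0,0],[8,0,0],[0,8,0],[0,0,.2]]),xatol=.02,fatol=.05))
    return np.round(np.r_[r.x[:2],np.degrees(r.x[2])%360],1),round(r.fun/m.sum(),3)
E
python3 - <<'E'
from plant import arm
from fit import *
d=arm.camera('wrist'); np.savez('w.npz',**{k:d[k] for k in ['img','depth','K','position','attitude']})
print(wfit(d,'g',(340,210),0,(485.5,-315.4,112.5)))
print(np.round(proj(np.array([[452.5,-328.7,20.]]),d)))
E
```

```text
(array([ 485.4, -312.1,  112.4]), np.float64(0.027))
[[319. 205.]]
```

{"op": "arm_command", "data": {
  "series": [
    [0, 0.02, 0.8, 0, 0],
    [0, 0.02, 0.8, 0, 0],
    [0, 0, 0.7, 0, 0],
    [0, 0, 0.4, 0, 0],
    [0, 0, 0, 0, 0],
    [0, 0, 0, 0, 1],
    [0, 0, 0, 0, 1],
    [0, 0, 0, 0, 1],
    [0, 0, 0, 0, 1],
    [0, 0, 0, 0, 1],
    [0, 0, 0, 0, 1],
    [0, 0, 0, 0, 1]
  ]
}}

```text
clock: 2.65
ee_pos: [452.2, -329.0, 13.1]
ee_rot: [[-0.927, -0.374, 0.002], [-0.374, 0.927, -0.001], [-0.002, -0.002, -1.0]]
ft_force: [-1.7, -0.1, 7.0]
width: 0.431
finger_force: 60.8
```

```bash
python3 go.py 452.2 -329.1 100 112.5
```

```text
clock 2.65 pos [ 452.2 -329.    13.1] yaw 112.0 tilt -1.0 q [-16.   24.  -28.9   0.  -36.9 -52.1] F [-1.7 -0.1  7. ] w 0.431 60.8
shift [-0.   -0.01 -2.17] norm 2.17 spin -0.09
```

{"op": "arm_command", "data": {
  "series": [
    [0, 0, -0.4, 0, 1],
    [0, 0, -0.8, 0, 1],
    [0, 0, -0.8, 0, 1],
    [0, 0, -0.5, 0, 1],
    [0, 0, 0, 0, 1],
    [0, 0, 0, 0, 1]
  ]
}}

```text
clock: 3.15
ee_pos: [452.0, -328.6, 113.0]
ee_rot: [[-0.928, -0.373, 0.004], [-0.373, 0.928, -0.001], [-0.003, -0.002, -1.0]]
ft_force: [-1.2, -0.4, -4.2]
width: 0.43
finger_force: 61.2
```

```bash
python3 - <<'E'
from plant import arm
from fit import *
import cv2
s=arm.get_state(); print(s['ee_pos'],s['width'])
d=arm.camera('wrist'); print(wfit(d,'g',(330,270),s['ee_pos'][2]-13.1,(485.5,-314,112.0),130))
d0=arm.camera('top'); print(fit(d0,'w',(329,172),12))
cv2.imwrite('pics/w2.png',d['img'][...,::-1])
E
python3 go.py 580 85 100 192
```

```text
[ 451.97148402 -328.5930549   112.9501496 ] 0.4303936240213889
(array([ 487. , -314.4,  112.2]), np.float64(0.503))
(array([605.75491194,  27.35243651,  18.42825885]), np.float64(2.270320284193841))
clock 3.25 pos [ 450.5 -328.1  110.6] yaw 111.9 tilt -1.0 q [-16.   16.4 -23.9  -0.  -49.8 -52.1] F [ 0.  -0.1 -3.4] w 0.427 61.2
shift [-6.86  8.37  0.27] norm 10.83 spin -13.98
```

View pics/w2.png

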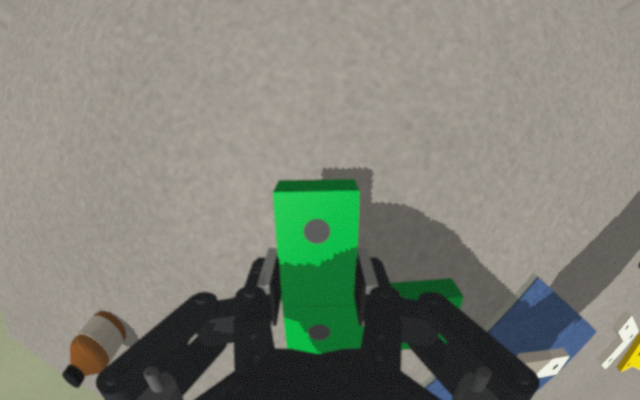

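The green plate is held straight, with its arm end at row 192. That puts the grasp about 36.7 mm along the arm. Next I turn, then carry.

{"op": "arm_command", "data": {
  "series": [
    [0, 0, 0, -1, 1],
    [0, 0, 0, -1, 1],
    [0, 0, 0, -1, 1],
    [0, 0, 0, -1, 1],
    [0, 0, 0, -1, 1],
    [0, 0, 0, -1, 1],
    [0, 0, 0, -1, 1],
    [0, 0, 0, -1, 1],
    [0, 0, 0, -1, 1],
    [0, 0, 0, -1, 1],
    [0, 0, 0, -1, 1],
    [0, 0, 0, -1, 1]
  ]
}}

```text
clock: 4.25
ee_pos: [450.3, -328.1, 109.5]
ee_rot: [[0.017, -1.0, -0.003], [-1.0, -0.017, 0.001], [-0.001, 0.003, -1.0]]
ft_force: [0.3, 0.2, -3.6]
width: 0.432
finger_force: 61.1
```

{"op": "arm_command", "data": {
  "series": [
    [0, 0, 0, -1, 1],
    [0, 0, 0, -1, 1],
    [0, 0, 0, 0, 1]
  ]
}}

```text
clock: 4.5
ee_pos: [450.4, -328.1, 109.6]
ee_rot: [[0.215, -0.977, -0.003], [-0.977, -0.215, 0.001], [-0.002, 0.003, -1.0]]
ft_force: [-0.0, 0.5, -4.2]
width: 0.422
finger_force: 61.2
```

```bash
python3 go.py 621.4 59.5 100 192
```

```text
clock 4.5 pos [ 450.4 -328.1  109.6] yaw -167.6 tilt -1.0 q [-16.   16.6 -23.9  -0.  -49.8  28.4] F [-0.   0.5 -4.2] w 0.422 61.2
shift [-8.55 -6.25  0.24] norm 10.59 spin 0.07
```

{"op": "arm_command", "data": {
  "series": [
    [-0.4, -0.3, 0, 0.07, 1],
    [-0.77, -0.56, 0, 0, 1],
    [-0.77, -0.56, 0, 0, 1],
    [-0.77, -0.56, 0, 0, 1],
    [-0.77, -0.56, 0, 0, 1],
    [-0.77, -0.56, 0, 0, 1],
    [-0.77, -0.56, 0, 0, 1],
    [-0.77, -0.56, 0, 0, 1],
    [-0.77, -0.56, 0, 0, 1],
    [-0.77, -0.56, 0, 0, 1],
    [-0.77, -0.56, 0, 0, 1],
    [-0.45, -0.35, 0, 0, 1]
  ]
}}

```text
clock: 5.5
ee_pos: [627.2, 60.5, 110.0]
ee_rot: [[0.202, -0.979, -0.001], [-0.979, -0.202, -0.0], [0.0, 0.001, -1.0]]
ft_force: [1.6, -0.7, -2.7]
width: 0.425
finger_force: 61.2
```

{"op": "arm_command", "data": {
  "series": [
    [0, 0, 0.3, 0, 1],
    [0, 0, 0, 0, 1],
    [0, 0, 0, 0, 1]
  ]
}}

```text
clock: 5.75
ee_pos: [624.9, 56.8, 97.4]
ee_rot: [[0.202, -0.979, -0.004], [-0.979, -0.202, -0.001], [0.0, 0.004, -1.0]]
ft_force: [-0.5, 0.0, -3.3]
width: 0.425
finger_force: 61.2
```

```bash
python3 go.py 621.4 59.5 46.5 192
python3 - <<'E'
from plant import arm
import cv2,numpy as np
a=arm.camera('wrist')['img']; d=arm.camera('scene'); b=d['img']
np.savez('s2.npz',**{k:d[k] for k in ['img','depth','K','position','attitude']})
cv2.imwrite('pics/p3.png',np.hstack([a[50:400,150:500],cv2.resize(b[120:295,200:375],(350,350))])[...,::-1])
E
```

```text
clock 5.75 pos [624.9  56.8  97.4] yaw -168.4 tilt -1.0 q [ 23.   23.2 -15.4  -0.  -51.7 -11.3] F [-0.5  0.  -3.3] w 0.425 61.2
shift [-0.08  0.07  1.27] norm 1.28 spin -0.06
```

View pics/p3.png

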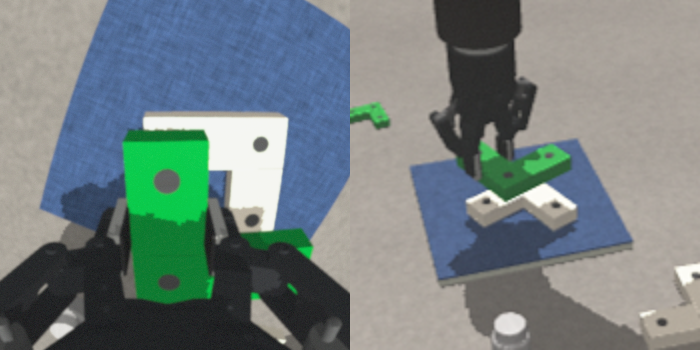

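The wrist half shows the held green above the white plate, whose visible top corners are at full-image pixels (438,168) and (295,167). The scene half shows it half turned as wanted. I back-project these corners to check where the bottom plate lies.

Run:
```python
from plant import arm
from fit import *
d=arm.camera('wrist'); d['fish']=True; K=d['K']
g=cv2.cvtColor(d['img'],cv2.COLOR_RGB2GRAY)
pts=np.array([[[438,168]],[[295,167]]],np.float32); 
q=cv2.cornerSubPix(g,pts.copy(),(6,6),(-1,-1),(3,50,.01)).reshape(-1,2); print(q)
for p in np.vstack([q,pts.reshape(-1,2)]):
    u=p-K[:2,2]; r=np.hypot(*u); t=r/K[0,0]; v=d['attitude']@np.r_[u[0]/r*np.sin(t),-u[1]/r*np.sin(t),-np.cos(t)]
    print(np.round(d['position']+v*(32-d['position'][2])/v[2],1))
c=poly(565.97,21.93,np.radians(11.95),32); print(np.round(c[:2],1),np.round(proj(c[:2],d),1))
```

```text
[[438.4923  168.3933 ]
 [294.4751  167.63512]]
[550.6   2.   32. ]
[648.3  22.6  32. ]
[551.    1.8  32. ]
[648.   22.1  32. ]
[[ 5.513e+02 -6.000e-01  3.200e+01]
 [ 6.491e+02  2.010e+01  3.200e+01]] [[438.6 164.6]
 [293.9 163.8]]
```

```bash
python3 go.py 620.7 61.6 46.5 191.9
```

```text
clock 5.9 pos [626.1  56.3  99.4] yaw -168.4 tilt -1.0 q [ 22.9  23.  -15.3   0.  -51.7 -11.3] F [ 0.9  0.2 -3.4] w 0.427 61.2
shift [-0.16  0.11  1.32] norm 1.34 spin -0.05
```

{"op": "arm_command", "data": {
  "series": [
    [-0.15, 0.1, 0.2, 0, 1],
    [0, 0, 0.5, -0.05, 1],
    [0, 0, 0.4, 0, 1],
    [0, 0, 0.12, 0, 1],
    [0, 0, 0, 0, 1],
    [0, 0, 0, 0, 1]
  ]
}}

```text
clock: 6.4
ee_pos: [621.4, 62.1, 50.8]
ee_rot: [[0.208, -0.978, 0.0], [-0.978, -0.208, -0.0], [0.0, -0.0, -1.0]]
ft_force: [0.8, 0.1, -2.4]
width: 0.428
finger_force: 61.2
```

```bash
python3 go.py 620.7 61.6 44.5 191.9
```

```text
clock 6.4 pos [621.4  62.1  50.8] yaw -168.0 tilt -1.0 q [ 23.6  25.9 -18.5   0.  -45.7 -11.6] F [ 0.8  0.1 -2.4] w 0.428 61.2
shift [0.01 0.02 0.16] norm 0.16 spin 0.02
```

Lower gently until contact.

{"op": "arm_command", "data": {
  "series": [
    [0, 0, 0.05, 0, 1],
    [0, 0, 0.04, 0, 1],
    [0, 0, 0.0, 0, 1]
  ]
}}

```text
clock: 6.65
ee_pos: [621.5, 62.4, 47.3]
ee_rot: [[0.208, -0.978, 0.001], [-0.978, -0.208, 0.0], [-0.0, -0.001, -1.0]]
ft_force: [-0.7, 0.1, -4.6]
width: 0.426
finger_force: 61.2
```

{"op": "arm_command", "data": {
  "series": [
    [0, 0, 0.03, 0, 1],
    [0, 0, 0.0, 0, 1]
  ]
}}

```text
clock: 6.82
ee_pos: [621.3, 62.3, 45.8]
ee_rot: [[0.208, -0.978, 0.0], [-0.978, -0.208, 0.0], [-0.0, -0.0, -1.0]]
ft_force: [0.3, 0.2, -3.1]
width: 0.428
finger_force: 61.2
```

{"op": "arm_command", "data": {
  "series": [
    [0, 0, 0.03, 0, 1],
    [0, 0, 0.0, 0, 1]
  ]
}}

```text
clock: 6.98
ee_pos: [621.4, 62.4, 45.2]
ee_rot: [[0.209, -0.978, 0.001], [-0.978, -0.209, 0.0], [0.0, -0.001, -1.0]]
ft_force: [-1.7, 0.3, 2.7]
width: 0.429
finger_force: 61.9
```

{"op": "arm_command", "data": {
  "series": [
    [0, 0, 0.03, 0, 1],
    [0, 0, 0.0, 0, 1]
  ]
}}

```text
clock: 7.15
ee_pos: [621.5, 62.3, 45.1]
ee_rot: [[0.209, -0.978, 0.001], [-0.978, -0.209, -0.0], [0.0, -0.001, -1.0]]
ft_force: [-6.4, -0.2, 13.0]
width: 0.426
finger_force: 63.0
```

Contact at z 45.1, as expected (32 + 13.1). Release and rise.

{"op": "arm_command", "data": {
  "series": [
    [0, 0, -0.04, 0, 1],
    [0, 0, 0, 0, 0.5],
    [0, 0, 0, 0, 0],
    [0, 0, 0, 0, 0],
    [0, 0, 0, 0, 0],
    [0, 0, 0, 0, 0],
    [0, 0, -0.3, 0, 0],
    [0, 0, -0.7, 0, 0],
    [0, 0, -0.7, 0, 0],
    [0, 0, 0, 0, 0],
    [0, 0, 0, 0, 0]
  ]
}}

```text
clock: 8.07
ee_pos: [622.7, 62.8, 115.9]
ee_rot: [[0.209, -0.978, 0.004], [-0.978, -0.209, 0.002], [-0.001, -0.005, -1.0]]
ft_force: [-0.1, 0.1, -0.1]
width: 0.997
finger_force: 0.0
```

```bash
python3 go.py 470.5 291.2 118 166
python3 - <<'E'
from plant import arm
from fit import *
d=arm.camera('wrist'); print(wfit(d,'g',(340,210),32,(613.1,97.5,191.9)))
cv2.imwrite('pics/w4.png',d['img'][...,::-1])
E
```

```text
clock 8.07 pos [622.7  62.8 115.9] yaw -168.0 tilt -1.0 q [ 23.6  21.7 -15.    0.  -53.1 -11.6] F [-0.1  0.1 -0.1] w 0.997 0.0
shift [-6.38  2.53 -0.06] norm 6.86 spin 4.55
(array([613.5,  98.7, 193.2]), np.float64(0.081))
```

View pics/w4.png

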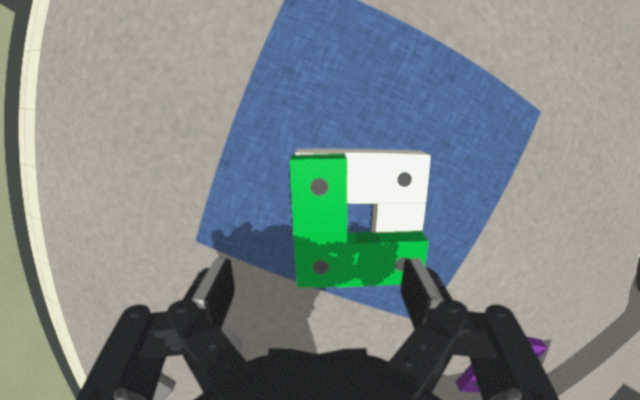

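The stack looks flush: the green spans columns 290–428 and the white elbow corner is near (431,153). On to white_top.

{"op": "arm_command", "data": {
  "series": [
    [0, 0, 0, 0.91, 0],
    [0, 0, 0, 0.91, 0],
    [0, 0, 0, 0.91, 0],
    [0, 0, 0, 0.91, 0],
    [0, 0, 0, 0.91, 0],
    [-0.58, 0.63, 0, 0, 0],
    [-0.58, 0.63, 0, 0, 0],
    [-0.58, 0.63, 0, 0, 0],
    [-0.58, 0.63, 0, 0, 0],
    [-0.58, 0.63, 0, 0, 0],
    [-0.58, 0.63, 0, 0, 0],
    [-0.58, 0.63, 0, 0, 0]
  ]
}}

```text
clock: 9.12
ee_pos: [487.9, 263.4, 112.2]
ee_rot: [[-0.243, -0.97, -0.001], [-0.97, 0.243, -0.001], [0.001, 0.001, -1.0]]
ft_force: [0.7, -0.0, -0.3]
width: 1.001
finger_force: 0.0
```

{"op": "arm_command", "data": {
  "series": [
    [-0.56, 0.66, 0, 0, 0],
    [0, 0, 0, 0, 0],
    [0, 0, 0, 0, 0]
  ]
}}

```text
clock: 9.37
ee_pos: [468.0, 291.9, 112.3]
ee_rot: [[-0.239, -0.971, -0.001], [-0.971, 0.239, -0.001], [0.001, 0.001, -1.0]]
ft_force: [0.3, 0.1, -0.0]
width: 1.003
finger_force: 0.0
```

Run:
```python
from plant import arm
from fit import *
d=arm.camera('wrist'); r=wfit(d,'w',(340,210),0,(479.2,327,256)); print(r)
np.savez('w5.npz',**{k:d[k] for k in ['img','depth','K','position','attitude']})
a=np.radians(r[0][2]); from go import go
go(r[0][0]+36.5*np.cos(a),r[0][1]+36.5*np.sin(a),11.5,r[0][2]-90)
cv2.imwrite('pics/w5.png',d['img'][...,::-1])
```

```text
(array([439.9, 254.1, 330.1]), np.float64(0.689))
clock 9.42 pos [468.5 291.  112.3] yaw 166.1 tilt -1.0 q [ 52.2  15.8 -24.5  -0.  -49.8 -66.1] F [ 0.5  0.5 -0.3] w 1.004 0.0
shift [ 1.31 -0.41  2.52] norm 2.87 spin -12.92
```

View pics/w5.png

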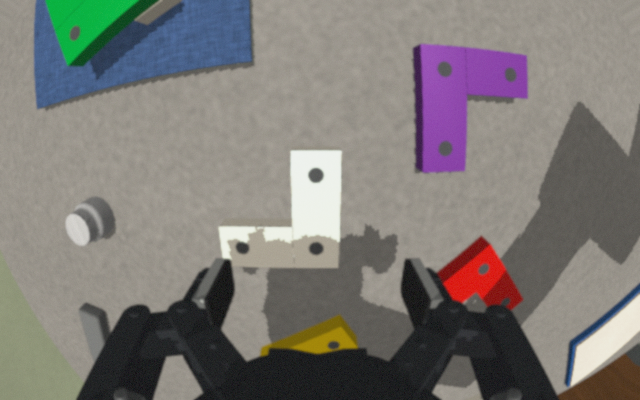

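The white_top sits under the gripper, partly in its shadow. Its arm spans columns 291–342 and the dots are at (316,175), (316,248) and (242,248). The mask fails in the shadow, so I use the dots and tip corners instead.

```bash
cat >> fit.py <<'E'
def back(p,z,d):
    K=d['K']; u=np.array(p,float)-K[:2,2]; r=np.hypot(*u); t=r/K[0,0]; v=d['attitude']@np.r_[u[0]/r*np.sin(t),-u[1]/r*np.sin(t),-np.cos(t)]
    return (d['position']+v*(z-d['position'][2])/v[2])[:2]
E
python3 - <<'E'
from fit import *
from go import go
d=dict(np.load('w5.npz')); g=cv2.cvtColor(d['img'],cv2.COLOR_RGB2GRAY)
P=[]
for u,v in [(316,175),(316,248),(242,248)]:
    w=g[v-11:v+12,u-11:u+12].astype(float); w=np.clip(110-w,0,None); yy,xx=np.mgrid[-11:12,-11:12]
    P.append(back((u+(w*xx).sum()/w.sum(),v+(w*yy).sum()/w.sum()),20,d))
P=np.round(P,1); print(P.tolist(),np.linalg.norm(P[0]-P[1]),np.linalg.norm(P[2]-P[1]),np.degrees(np.arctan2(*(P[0]-P[1])[::-1]))%360)
for c in [(291,150.5),(342,150.5),(339.5,268)]: print(np.round(back(c,20,d),1))
o=P[1]; go(o[0]+36.5*np.cos(np.radians(256)),o[1]+36.5*np.sin(np.radians(256)),11.5,166)
E
```

```text
[[463.0, 266.2], [477.8, 326.2], [538.0, 311.7]] 61.798381855838265 61.92164403502218 256.14364849830145
[476.2 243.8]
[439.6 252.8]
[462.9 349.7]
clock 9.42 pos [468.5 291.  112.3] yaw 166.1 tilt -1.0 q [ 52.2  15.8 -24.5  -0.  -49.8 -66.1] F [ 0.5  0.5 -0.3] w 1.004 0.0
shift [-0.   -0.01  2.52] norm 2.52 spin 0.01
```

{"op": "arm_command", "data": {
  "series": [
    [0, 0, 0.8, 0, 0],
    [0, 0, 0.8, 0, 0],
    [0, 0, 0.6, 0, 0],
    [0, 0, 0.28, 0, 0],
    [0, 0, 0, 0, 0],
    [0, 0, 0, 0, 1],
    [0, 0, 0, 0, 1],
    [0, 0, 0, 0, 1],
    [0, 0, 0, 0, 1],
    [0, 0, 0, 0, 1],
    [0, 0, 0, 0, 1],
    [0, 0, 0, 0, 1]
  ]
}}

```text
clock: 10.42
ee_pos: [470.0, 291.3, 15.2]
ee_rot: [[-0.242, -0.97, 0.002], [-0.97, 0.242, 0.002], [-0.002, -0.001, -1.0]]
ft_force: [0.5, -0.8, 5.4]
width: 0.425
finger_force: 60.9
```

{"op": "arm_command", "data": {
  "series": [
    [0, 0, -0.4, 0, 1],
    [0, 0, -0.8, 0, 1],
    [0, 0, -0.8, 0, 1],
    [0, 0, -0.8, 0, 1],
    [0, 0, 0, 0, 1],
    [0, 0, 0, 0, 1]
  ]
}}

```text
clock: 10.92
ee_pos: [469.7, 291.5, 127.8]
ee_rot: [[-0.243, -0.97, 0.002], [-0.97, 0.243, 0.004], [-0.004, -0.001, -1.0]]
ft_force: [-0.1, -0.4, -4.7]
width: 0.424
finger_force: 61.5
```

{"op": "arm_command", "data": {
  "series": [
    [0, 0, 0, -1, 1],
    [0, 0, 0, -1, 1],
    [0, 0, 0, -1, 1],
    [0, 0, 0, -1, 1],
    [0, 0, 0, -1, 1],
    [0, 0, 0, -1, 1],
    [0, 0, 0, -1, 1],
    [0, 0, 0, -1, 1],
    [0, 0, 0, -1, 1],
    [0, 0, 0, -1, 1],
    [0, 0, 0, -1, 1],
    [0, 0, 0, -1, 1]
  ]
}}

```text
clock: 11.92
ee_pos: [468.1, 289.7, 123.7]
ee_rot: [[0.819, -0.574, -0.003], [-0.574, -0.819, -0.002], [-0.001, 0.003, -1.0]]
ft_force: [-0.7, 0.2, -4.5]
width: 0.424
finger_force: 61.4
```

{"op": "arm_command", "data": {
  "series": [
    [0, 0, 0, -1, 1],
    [0, 0, 0, -1, 1],
    [0, 0, 0, -1, 1],
    [0, 0, 0, -1, 1],
    [0, 0, 0, -1, 1],
    [0, 0, 0, -1, 1],
    [0, 0, 0, -1, 1],
    [0, 0, 0, -1, 1],
    [0, 0, 0, -0.2, 1],
    [0, 0, 0, 0, 1],
    [0, 0, 0, 0, 1]
  ]
}}

```text
clock: 12.83
ee_pos: [468.8, 290.3, 124.8]
ee_rot: [[0.98, 0.2, -0.001], [0.2, -0.98, -0.001], [-0.001, 0.001, -1.0]]
ft_force: [-0.3, 0.2, -4.0]
width: 0.423
finger_force: 61.5
```

Run:
```python
from plant import arm
from fit import *
from go import go
# grasp point is 36.5 along low's x arm; low origin estimate
o=np.array([565.3,24.]); a=np.radians(11.9)
go(*(o+36.5*np.array([np.cos(a),np.sin(a)])),110,281.9)
```

```text
clock 12.83 pos [468.8 290.3 124.8] yaw -78.5 tilt -1.0 q [ 52.1  15.  -23.7  -0.  -51.4  49.4] F [-0.3  0.2 -4. ] w 0.423 61.5
shift [1.95 7.   0.37] norm 7.27 spin -0.07
```

{"op": "arm_command", "data": {
  "series": [
    [0.12, 0.44, 0, 0, 1],
    [0.24, 0.88, 0, 0, 1],
    [0.24, 0.88, 0, -0.07, 1],
    [0.24, 0.88, 0, 0, 1],
    [0.24, 0.88, 0, 0, 1],
    [0.24, 0.88, 0, 0, 1],
    [0.24, 0.88, 0, 0, 1],
    [0.24, 0.88, 0, 0, 1],
    [0.12, 0.44, 0, 0, 1],
    [0, 0, 0.3, 0, 1],
    [0, 0, 0, 0, 1],
    [0, 0, 0, 0, 1]
  ]
}}

```text
clock: 13.83
ee_pos: [602.0, 30.8, 112.7]
ee_rot: [[0.978, 0.207, -0.002], [0.207, -0.978, -0.001], [-0.003, 0.0, -1.0]]
ft_force: [0.1, 0.1, -4.5]
width: 0.429
finger_force: 61.7
```

```bash
python3 go.py 600.3 31.4 67.2 281.9;  python3 - <<'E'
from plant import arm
import cv2,numpy as np
d=arm.camera('wrist');a=d['img']; b=arm.camera('scene')['img']
np.savez('w6.npz',**{k:d[k] for k in ['img','depth','K','position','attitude']})
cv2.imwrite('pics/p6.png',np.hstack([a[:,120:520],cv2.resize(b[120:295,200:375],(400,400))])[...,::-1])
E
```

```text
clock 13.83 pos [602.   30.8 112.7] yaw -78.0 tilt -1.0 q [ 21.5  20.2 -17.9  -0.  -52.1  80.5] F [ 0.1  0.1 -4.5] w 0.429 61.7
shift [-0.04 -0.02  1.14] norm 1.14 spin 0.01
```

View pics/p6.png

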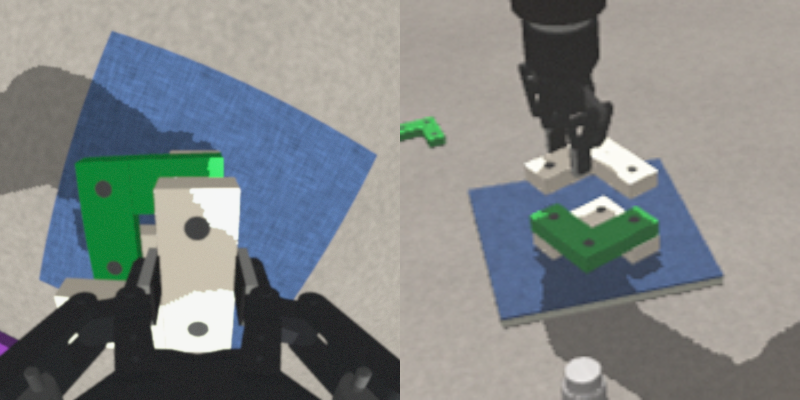

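The wrist view shows the green outer corners at full-image (196,160) and (343,157), its dots at (224,188) and (234,267), and the held plate's dot at (317,228). I check the target against these.

Run:
```python
from fit import *
d=dict(np.load('w6.npz')); g=cv2.cvtColor(d['img'],cv2.COLOR_RGB2GRAY)
c=[back(p,52,d) for p in [(224,188),(234,267),(343,157),(196,160)]]; print(np.round(c,1).tolist(), np.linalg.norm(c[0]-c[1]),np.linalg.norm(c[2]-c[3]))
v=c[1]-c[0]; print('green x-yaw',np.degrees(np.arctan2(v[1],v[0]))%360)
a=np.radians(11.9); R=np.array([[np.cos(a),-np.sin(a)],[np.sin(a),np.cos(a)]])
for q,l in zip(c,[(62,62),(0,62),(81,-19),(81,81)]): print('implied low origin',np.round(q-R@l,1))
print('held dot',back((317,228),112.7+5.5,d),'->origin if at 62 along x', back((317,228),118.2,d)-62*R[:,0], 'tcp-36', np.array([602,30.8])-35.8*R[:,0])
```

```text
[[614.1, 97.6], [553.9, 84.3], [650.5, 24.2], [629.7, 119.8]] 61.62609674712672 97.82072807948283
green x-yaw 192.46576763633715
implied low origin [566.2  24.2]
implied low origin [566.7  23.7]
implied low origin [567.3  26.1]
implied low origin [567.1  23.9]
held dot [627.89671197  36.43247701] ->origin if at 62 along x [567.2291549   23.64781751] tcp-36 [566.96937833  23.41789016]
```

{"op": "arm_command", "data": {
  "series": [
    [-0.03, -0.01, 0.4, 0, 1],
    [0, 0, 0.45, 0, 1],
    [0, 0, 0.15, 0, 1],
    [0, 0, 0, 0, 1],
    [0, 0, 0, 0, 1]
  ]
}}

```text
clock: 14.35
ee_pos: [601.8, 31.9, 74.2]
ee_rot: [[0.978, 0.211, 0.0], [0.211, -0.978, -0.0], [0.0, 0.0, -1.0]]
ft_force: [0.4, 0.3, -3.2]
width: 0.423
finger_force: 61.7
```

{"op": "arm_command", "data": {
  "series": [
    [0, 0, 0.05, 0, 1],
    [0, 0, 0.0, 0, 1]
  ]
}}

```text
clock: 14.52
ee_pos: [602.2, 31.7, 72.5]
ee_rot: [[0.978, 0.21, 0.001], [0.21, -0.978, 0.0], [0.001, -0.0, -1.0]]
ft_force: [-0.1, -0.0, -4.5]
width: 0.423
finger_force: 61.7
```

{"op": "arm_command", "data": {
  "series": [
    [0, 0, 0.03, 0, 1],
    [0, 0, 0.0, 0, 1]
  ]
}}

```text
clock: 14.68
ee_pos: [601.8, 31.4, 70.9]
ee_rot: [[0.978, 0.21, 0.001], [0.21, -0.978, 0.0], [0.001, -0.0, -1.0]]
ft_force: [0.1, -0.3, -3.9]
width: 0.425
finger_force: 61.7
```

{"op": "arm_command", "data": {
  "series": [
    [-0.03, 0, 0.05, 0, 1],
    [0, 0, 0.0, 0, 1]
  ]
}}

```text
clock: 14.85
ee_pos: [600.1, 31.0, 68.3]
ee_rot: [[0.978, 0.209, -0.0], [0.209, -0.978, 0.0], [-0.0, -0.0, -1.0]]
ft_force: [-0.5, -0.2, -5.3]
width: 0.425
finger_force: 61.7
```

{"op": "arm_command", "data": {
  "series": [
    [0, 0, 0.03, 0, 1],
    [0, 0, 0.0, 0, 1]
  ]
}}

```text
clock: 15.02
ee_pos: [600.5, 31.1, 67.3]
ee_rot: [[0.978, 0.21, 0.0], [0.21, -0.978, -0.0], [-0.0, 0.0, -1.0]]
ft_force: [-1.2, 0.4, -3.9]
width: 0.424
finger_force: 61.9
```

{"op": "arm_command", "data": {
  "series": [
    [0, 0, 0.02, 0, 1],
    [0, 0, 0.0, 0, 1]
  ]
}}

```text
clock: 15.18
ee_pos: [600.5, 31.0, 67.2]
ee_rot: [[0.978, 0.21, 0.0], [0.21, -0.978, -0.0], [0.0, 0.0, -1.0]]
ft_force: [-2.9, 0.1, 3.3]
width: 0.424
finger_force: 62.5
```

Contact; release and rise.

{"op": "arm_command", "data": {
  "series": [
    [0, 0, 0, 0, 0.5],
    [0, 0, 0, 0, 0],
    [0, 0, 0, 0, 0],
    [0, 0, 0, 0, 0],
    [0, 0, 0, 0, 0],
    [0, 0, -0.3, 0, 0],
    [0, 0, -0.7, 0, 0],
    [0, 0, -0.7, 0, 0],
    [0, 0, 0, 0, 0],
    [0, 0, 0, 0, 0]
  ]
}}

```text
clock: 16.02
ee_pos: [601.7, 31.5, 136.5]
ee_rot: [[0.978, 0.21, 0.004], [0.21, -0.978, 0.001], [0.004, -0.0, -1.0]]
ft_force: [-0.3, -0.1, -1.1]
width: 1.002
finger_force: 0.0
```

```bash
python3 go.py 600 31 100 281.9;  python3 - <<'E'
from plant import arm
import cv2,numpy as np
d=arm.camera('wrist');a=d['img']; b=arm.camera('scene')['img']
np.savez('w7.npz',**{k:d[k] for k in ['img','depth','K','position','attitude']})
cv2.imwrite('pics/p7.png',np.hstack([a[:,120:520],cv2.resize(b[150:290,220:360],(400,400))])[...,::-1])
E
```

```text
clock 16.02 pos [601.7  31.5 136.5] yaw -77.9 tilt -1.0 q [ 21.6  18.5 -16.7   0.  -54.5  80.5] F [-0.3 -0.1 -1.1] w 1.002 0.0
shift [-0.05  0.    0.91] norm 0.91 spin 0.04
```

View pics/p7.png

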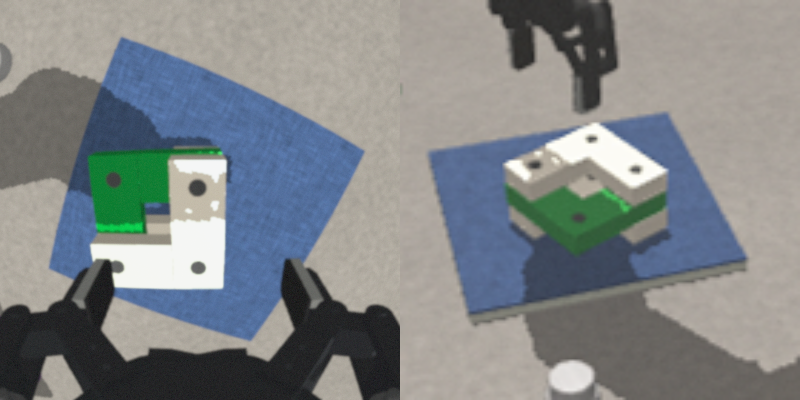

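Both views show three plates stacked flush: white over green over white, same outline at columns 90–225 in the wrist view. The gripper is clear, so I hand in.

```bash
python3 -c "
from plant import arm
print(arm.close_job())"
```

```text
the job is handed in; nothing more can be done
None
```

I built the three-high pile and handed it in at about 16 s of the 61 s allowed. The last camera views show white, green and white flush with the gripper clear, but no verdict came back.

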